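Clear the glass inking slab before rolling out ink

TASK

Clear the glass inking slab so that ink can be rolled out: take the four things that stand or lie on it one after another and put each into the wooden tray made to its outline on the left of the table, flat inside the rim: the jar in the wide round coaster, the dropper bottle in the narrow round coaster, the cork block lengthways in the rectangular tray and the gouge along the long narrow tray. Keep the jar and the bottle upright all the time, and leave alone the other gouge and the ink dabber, which are not on the slab.

Things in the scene. Friction and masses are not known exactly. Their poses are not given: they have to be found in the camera images.
- jar: closed round jar of clear glass with a pale label and a whitish-grey lid, 59 mm across, 75 mm high, 0.2 kg or so; it stands on the glass slab. The slab is a fixed pale glass plate 245 x 305 mm, 5 mm thick, right of the middle of the table. Origin: centre of the jar's underside, z up. Its sides are nearly straight, 57 mm wide at 50 mm above the foot.
- dropper_bottle: small brown dropper bottle with a black cap and teat, standing on the glass slab; body 33 mm across up to 62 mm above the foot, then a shoulder and cap 24 mm across up to 77 mm, a thin teat up to 102 mm. Grip at about 60 mm above the foot leaves room for the teat. Origin: centre of its underside, z up.
- cork_block: brown cork sanding block lying on the glass slab: 50 mm along its x, 86 mm along its y, 26 mm high. Origin: centre of its underside, z up.
- red_gouge: lino gouge with a red pear-shaped handle, lying on the far side of the glass slab, behind the three other things; 167 mm long along its y axis (steel blade to +y, handle to -y), handle 22 mm thick. Origin: middle of its length, at the height of its underside. Grip it across the middle of the handle, 35 mm from the origin along -y; the handle's axis lies 11 mm above its underside.
- wide_coaster: fixed round wooden coaster for the jar: recess 84 mm across, 96 mm over all; floor 3 mm above the table, rim 8 mm. Origin: centre of its underside. No coaster or tray moves during the job, but their places vary from start to start.
- narrow_coaster: fixed round wooden coaster for the dropper bottle: recess 58 mm across, 70 mm over all; floor 3 mm above the table, rim 8 mm. Origin: centre of its underside.
- block_tray: fixed rectangular wooden tray for the cork block: recess 74 mm along its x and 110 mm along its y, wall 6 mm; floor 3 mm above the table, rim 8 mm. The block's long side goes along the tray's y. Origin: centre of its underside.
- long_tray: fixed long narrow wooden tray for the gouge, behind the row of the three others as seen from the robot: recess 40 mm along its x and 191 mm along its y, wall 6 mm; floor 3 mm above the table, rim 8 mm. The gouge lies along the tray's y, either way round, its length centred. Origin: centre of its underside.
- plain_gouge: a bystander off the slab, to be left alone: a gouge of the same kind with a pale wooden handle, 167 x 22 mm, lying between slab and trays and pointing away from the robot; origin: middle of its underside. Behind it stands a fixed etching press, 0.3 m high: its bed overhangs to x = 0.53 m for y = -0.11 to 0.09, its handwheel is at y = -0.15 from x = 0.60 on. Carry things round its front.
- small_dabber: a bystander, not on the slab: small grey-brown ink dabber, 38 mm across, 51 mm high, standing on the table just right of the slab. Origin: centre of its underside. To be left alone.

How it is judged:
By the outcome, as a careful person would: the job done as asked, in the order asked, and still so for the second after the job is handed in, with the robot touching nothing.
It also fails if it takes over 128 s, if anything falls off the work surface, if the arm or the gripper's body presses on something with over 40 N, if the wrist force passes 120 N, or if a joint passes its speed limit or range.

ROBOT

A 6-joint arm with a two-finger parallel gripper is mounted at the origin on a cart in front of the work surface, level with it; the furniture and walls round the work are solid. World frame = base frame: x ahead of the robot, y to its left, z up, the work surface at z = 0. Lengths are in m, angles in degrees, forces in N, time in s.
With the tool pointing down it reaches from about 0.35 to 0.875 m from the base axis. Payload 4.2 kg.
Tool frame: the origin (TCP) lies between the finger pads; the fingertips stand 14 mm ahead of it and the grasp point (between the pads) lies 5 mm behind it; z points along the fingers, y is the line along which they close (so a half turn about z gives the same grasp; the last joint's range is limited). The gripper opens to 87 mm and grips with 3 to 60 N. Pads are 19 mm wide; open, the fingers measure 117 mm over their backs; the gripper's body (75 mm by 190 mm) begins 51 mm behind the grasp point.
Start: joints at [82.025, 22.042, 0.453, 0, -68.411, -14.817], TCP at [0.242, 0.576, 0.237] pointing down, gripper open.
Joint ranges: [-179.83, 179.83], [-69.29, 118.12], [-61.27, 80.66], [-181.25, 117.63], [-171.15, -9.14], [-177.46, 177.46]. Speed limits (degrees/s): [159.86, 159.86, 180, 180, 180, 180].

INTERFACE

Orientations are given as a 3x3 rotation matrix whose columns are the frame's x, y, z axes.
In Python, from station import * gives the robot as it stands. The module is installed in compiled form; this text tells all that it offers.
- The arm moves only by the tool play_rows, never from a script. Its argument "steps" is a list of rows, each an object of numbers: "ax", "ay", "az": the turn, a rotation vector about the tool's x, y, z in degrees; "dx", "dy", "dz": the shift along the tool's x, y, z in mm; "claw": the finger opening in mm, from 0 to 87. A call has 1 to 20 rows; each row shifts and turns the commanded pose from where the row before left it, along the tool's axes as they then stand; what a row does not reach is not made up. A row lasts 1/10 s, in which the tool goes at most 50 mm and 8.59 degrees, less where a joint would pass 70% of its speed; a pose out of reach is approached as far as the arm can. A call with a gripper value outside its range is refused whole. The fingers move at their own pace and stop on an object; the grip force is fixed at half the most. Time passes only in rows, so rows that do not move let the fingers close. It gives the time, the measured TCP pose, the force, the opening and the grip force at its end, in the units of the state.
- sense(): the state, without advancing time (a new reading comes with each control period).
- capture(name): name is "scene" or "top"; returns a dict with "frame" (384x512x3 uint8, blue, green, red), "range_z" (384x512 float32, m along the optical axis (not along the pixel's ray), 0 where there is no reading), "fx", "fy", "cx", "cy" (pixels), "k1" (the pictures are not rectified: a ray, as slopes to the right and down, at radius r is drawn at 1 + k1 r^2 times it, then the intrinsics apply), "xyz" and "rotation" of the camera in the world. Camera axes: x right, y down, z forward; pixel columns grow to the right and rows downward; lengths in m; the calibration is good to about 2 mm. A picture is of the moment at which its call begins.
- finish_job(): hands the job in; it is judged then, once.
The state is a dict: "time_s": time; "joints": joint angles; "joint_velocities": joint speeds; "effort": joint torques, N m; "tcp_pos": TCP position; "ee_rot": TCP orientation; "wrist_force": force on the tool from outside, world axes, zero at the start; "moment": the same for the moment, N m; "gripper_width": opening from 0.0 (shut) to 1.0 (fully open); "gripper_force": force on a finger pad.
Only numpy, scipy, OpenCV 4.12 (cv2) and the standard library are available. Lean on these libraries where they do the work, as an engineer would, in place of code of your own. Each camera call takes 0.05 s, during which the arm holds its last target. There are 200 camera calls.

## Working session

There is one attempt and no reset: what is moved stays moved. The work goes in short steps, Python scripts to look and compute and a tool call to move; the robot and the scene stay as the last step left them, time stands still between calls to the robot, and variables do not carry over. Pictures are saved under pics/ and viewed, at most 14 in all, crops included, and the job is handed in when it is done.

Besides the shell and the picture viewer there is one more tool, called as name(argument=value, ...) on one line, values as JSON. play_rows: Moves the arm, as the interface text tells. Its arguments: {"type":"object","properties":{"steps":{"type":"array"}},"required":["steps"]}

```bash
mkdir -p pics
cat > h.py <<'E'
import numpy as np, cv2, pickle
from station import *
np.set_printoptions(precision=4,suppress=True)
def cap(n,tag):
    c=capture(n); cv2.imwrite(f'pics/{tag}.png',c['frame']); pickle.dump(c,open(f'{tag}.pkl','wb')); return c
def load(tag): return pickle.load(open(f'{tag}.pkl','rb'))
def ray(c,u,v):
    K=np.array([[c['fx'],0,c['cx']],[0,c['fy'],c['cy']],[0,0,1.]])
    p=cv2.undistortPoints(np.array([[[u,v]]],float),K,np.array([c['k1'],0,0,0.]))[0,0]
    return np.array([p[0],p[1],1])
def atz(c,u,v,z):
    d=np.array(c['rotation'])@ray(c,u,v); o=np.array(c['xyz']); return o+d*(z-o[2])/d[2]
def dep(c,u,v):
    return np.array(c['xyz'])+np.array(c['rotation'])@ray(c,u,v)*float(c['range_z'][int(round(v)),int(round(u))])
def cloud(c):
    h,w=c['range_z'].shape; K=np.array([[c['fx'],0,c['cx']],[0,c['fy'],c['cy']],[0,0,1.]])
    uv=np.stack(np.meshgrid(np.arange(w),np.arange(h)),-1).reshape(-1,1,2).astype(float)
    p=cv2.undistortPoints(uv,K,np.array([c['k1'],0,0,0.]))[:,0]
    P=np.c_[p,np.ones(len(p))]*c['range_z'].reshape(-1,1)
    P=P@np.array(c['rotation']).T+np.array(c['xyz']); P[c['range_z'].ravel()==0]=np.nan
    return P.reshape(h,w,3)
E
python3 - <<'E'
from h import *
a=cap('scene','s0');b=cap('top','t0')
for c in(a,b):print({k:v for k,v in c.items() if k not in('frame','range_z')})
s=sense();print(s)
for n,i in(('s0',a),('t0',b)): cv2.imwrite(f'pics/{n}b.png',cv2.resize(i['frame'],(800,600),interpolation=cv2.INTER_CUBIC))
E
```

```text
{'fx': 489.2118230159835, 'fy': 489.2118230159835, 'cx': 257.41675718949784, 'cy': 189.5628852377833, 'k1': -0.0852722539586738, 'xyz': array([-0.3824, -0.7977,  0.918 ]), 'rotation': array([[ 0.6272, -0.4684,  0.6222],
       [-0.7788, -0.3799,  0.4991],
       [ 0.0026, -0.7977, -0.6031]])}
{'fx': 438.7310464328075, 'fy': 438.7310464328075, 'cx': 263.7216280651196, 'cy': 195.93845915161572, 'k1': 0.04846755391875179, 'xyz': array([ 0.3513, -0.1113,  1.7485]), 'rotation': array([[-0.0078, -0.996 ,  0.0895],
       [-0.9999,  0.0087,  0.0103],
       [-0.011 , -0.0894, -0.9959]])}
{'time_s': 0.1, 'joints': array([ 82.0253,  22.0868,   0.3895,  -0.0269, -68.4112, -14.817 ]), 'joint_velocities': array([-0.0357, -0.1487,  0.1611,  0.0983,  0.003 ,  0.0065]), 'effort': array([ -0.0005, -39.1688,  18.7937,   4.232 ,   0.0135,  -0.0001]), 'tcp_pos': array([0.2419, 0.5758, 0.2356]), 'ee_rot': array([[ 0.9219, -0.3875, -0.0007],
       [-0.3875, -0.9219, -0.0018],
       [ 0.0001,  0.0019, -1.    ]]), 'wrist_force': array([ 0.2651, -0.7143,  0.9531]), 'moment': array([-0.0377,  0.014 ,  0.0092]), 'gripper_force': 0.0, 'gripper_width': 0.998010395164574}
```

View pics/s0b.png

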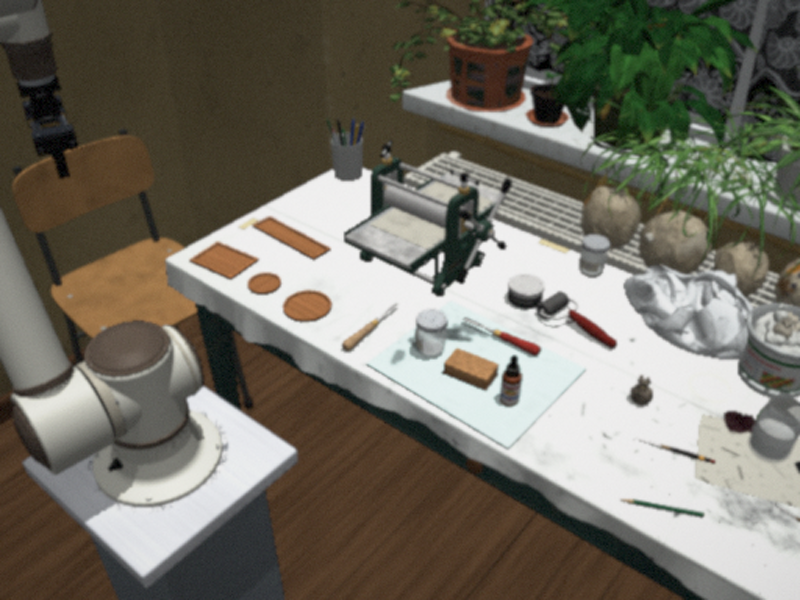

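View pics/t0b.png

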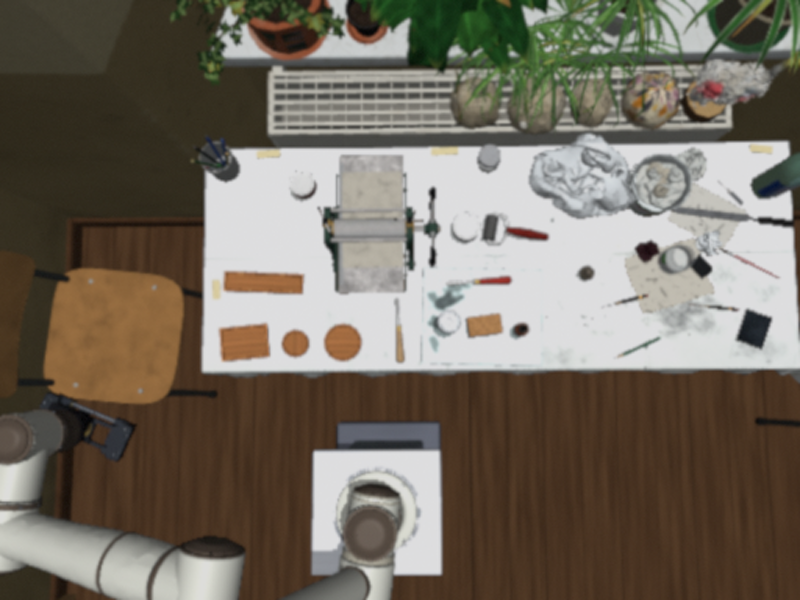

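The scene view shows the trays at left (245,342 / 295,343 / 342,342 / 263,283 in the top view). On the slab are the jar (448,322), the cork (485,325), the bottle (520,330) and the gouge (445–510,282). Next, enlarged crops.

Run:
```python
from h import *
a=load('s0')['frame'];b=load('t0')['frame']
def crop(i,u0,u1,v0,v1,k): return cv2.resize(i[v0:v1,u0:u1],None,fx=k,fy=k,interpolation=cv2.INTER_CUBIC)
# top: both regions stacked, scale 6
x=crop(b,135,265,165,240,6); y=crop(b,262,392,165,240,6)
y=y[:,:x.shape[1]]
im=np.vstack([x[:,:],y])[:, :]
cv2.imwrite('pics/c_t1.png',x);cv2.imwrite('pics/c_t2.png',y)
cv2.imwrite('pics/c_s1.png',crop(a,115,275,130,230,5))
cv2.imwrite('pics/c_s2.png',crop(a,225,385,190,290,5))
```

```text
(no output)
```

View pics/c_t1.png

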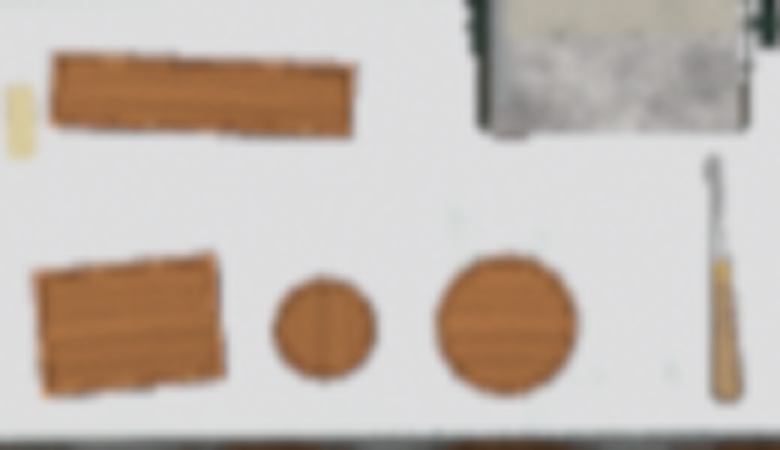

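View pics/c_t2.png

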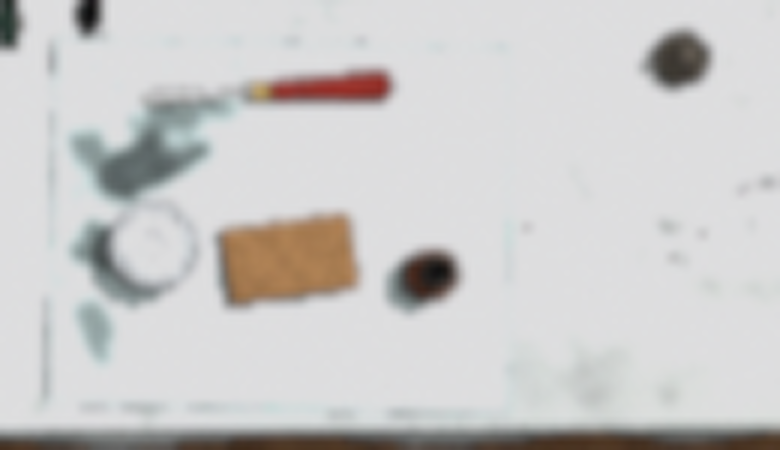

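View pics/c_s1.png

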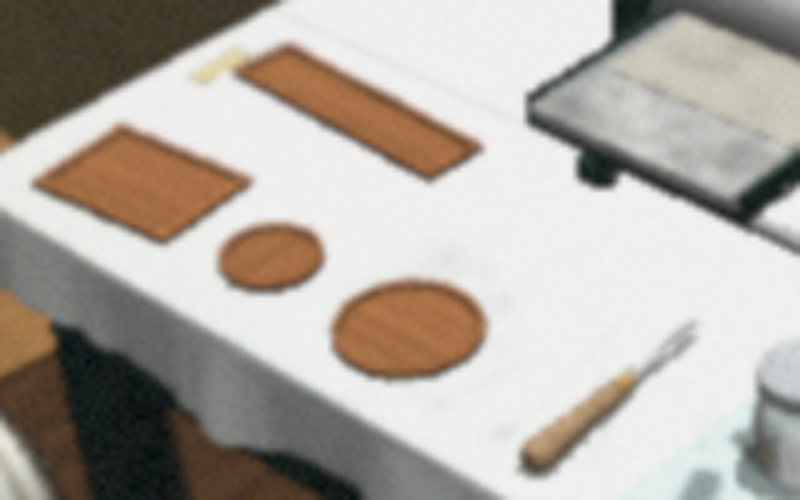

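View pics/c_s2.png

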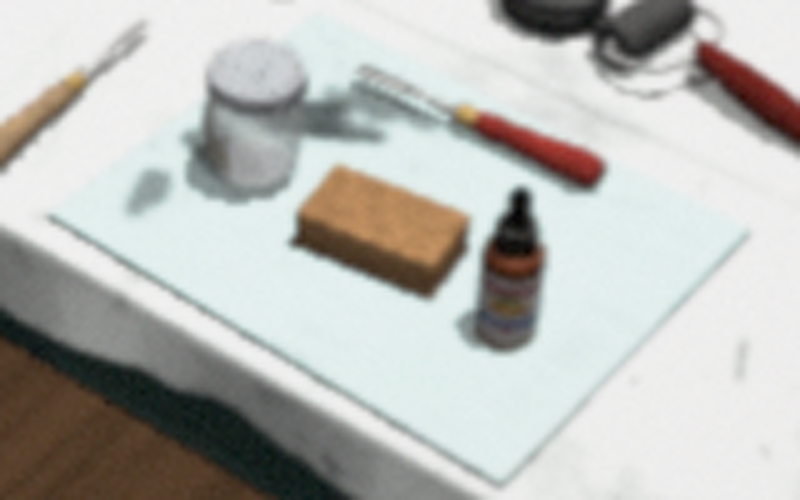

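The crops are clear. In the slab crop of the top view the jar lid is at (150,247), the cork corners span (218–357, 215–300), the teat is at (437,270) and the gouge runs (147,100)–(390,85). In the scene crop the lid is at (257,70), the teat tip at (521,190) and the gouge runs (358,70)–(600,172). Now I triangulate these and segment the trays.

```bash
cat > m.py <<'E'
from h import *
S=load('s0');T=load('t0')
cs=lambda p:(225+(p[0]+.5)/5-.5,190+(p[1]+.5)/5-.5)
ct=lambda p:(262+(p[0]+.5)/6-.5,165+(p[1]+.5)/6-.5)
def tri(a,b):
    r=[(np.array(c['xyz']),np.array(c['rotation'])@ray(c,*p)) for c,p in((S,a),(T,b))]
    A=[];B=[]
    for o,d in r:
        d=d/np.linalg.norm(d);M=np.eye(3)-np.outer(d,d);A.append(M);B.append(M@o)
    x=np.linalg.lstsq(np.vstack(A),np.hstack(B),rcond=None)[0]
    return x,[1e3*np.linalg.norm(M@(x-o)) for M,(o,d) in zip(A,r)]
if __name__=='__main__':
  for n,s,t in [('jarlid',(257,70),(150,247)),('teat',(521,190),(437,268)),('gEnd',(602,172),(391,84)),('gFer',(466,115),(258,91)),('gTip',(358,70),(147,100)),
   ('ckA',(340,165),(219,234)),('ckB',(469,216),(347,215)),('ckC',(432,270),(357,284)),('ckD',(300,212),(229,300))]:
    x,e=tri(cs(s),ct(t)); print(n,x,np.round(e,1),'depthS',dep(S,*cs(s)),'depthT',dep(T,*ct(t)))
  for nm,c in(('S',S),('T',T)):
    hsv=cv2.cvtColor(c['frame'],cv2.COLOR_BGR2HSV); m=cv2.inRange(hsv,(4,90,50),(20,255,230))
    n,l,st,ce=cv2.connectedComponentsWithStats(m)
    for i in range(1,n):
      if st[i,4]<80: continue
      u,v=ce[i]; q=atz(c,u,v,.008)
      if not(.2<q[0]<.75 and -.6<q[1]<.6): continue
      cn=cv2.findContours((l==i).astype('u1'),0,cv2.CHAIN_APPROX_NONE)[0][0][:,0]
      W=np.array([atz(c,*p,.008)[:2] for p in cn])*1e3
      r=cv2.minAreaRect(W.astype('f4')); k=cv2.convexHull(W.astype('f4'));M=cv2.moments(k)
      print(nm,st[i,4],(round(u,1),round(v,1)),'hullc',round(M['m10']/M['m00'],1),round(M['m01']/M['m00'],1),'rect',np.round(r[0],1),np.round(r[1],1),round(r[2],1))
  P=cloud(T)
  for lab,(x0,x1,y0,y1) in dict(slab=(.3,.6,-.45,-.15),).items():
    z=P[...,2];g=(P[...,0]>x0)&(P[...,0]<x1)&(P[...,1]>y0)&(P[...,1]<y1);print(lab,np.nanpercentile(z[g],[10,50,90]))
E
python3 m.py
```

```text
jarlid [ 0.464  -0.1821  0.0795] [1.6 1.6] depthS [ 0.4649 -0.1835  0.0798] depthT [ 0.4634 -0.1811  0.0742]
teat [ 0.4478 -0.3601  0.1021] [1.6 1.6] depthS [ 0.4448 -0.3635  0.1062] depthT [ 0.4469 -0.3588  0.1021]
gEnd [ 0.5738 -0.3441  0.0198] [0.6 0.6] depthS [ 0.5718 -0.3457  0.0221] depthT [ 0.576  -0.3462  0.0004]
gFer [ 0.5701 -0.2563  0.0178] [0.3 0.3] depthS [ 0.5642 -0.26    0.0235] depthT [ 0.57   -0.2562  0.017 ]
gTip [ 0.5651 -0.1833  0.0171] [0.7 0.7] depthS [ 0.5659 -0.1836  0.0169] depthT [ 0.565  -0.1828  0.0145]
ckA [ 0.4763 -0.2305  0.0287] [2.9 2.9] depthS [-0.3824 -0.7977  0.918 ] depthT [ 0.4754 -0.229   0.0168]
ckB [ 0.4864 -0.312   0.0302] [0.3 0.3] depthS [ 0.4856 -0.3128  0.0312] depthT [ 0.4857 -0.311   0.0368]
ckC [ 0.4415 -0.3182  0.0269] [0.5 0.5] depthS [ 0.4425 -0.3182  0.0262] depthT [ 0.4426 -0.3209  0.0008]
ckD [ 0.4328 -0.2359  0.0274] [2.2 2.2] depthS [ 0.4318 -0.2392  0.0302] depthT [ 0.4326 -0.2361  0.0004]
S 433 (np.float64(186.4), np.float64(151.9)) hullc 571.0 283.9 rect [571.3 285.8] [200.5  49. ] 87.7
S 4255 (np.float64(82.3), np.float64(1
[... 290 characters left out ...]
.float64(195.4)) hullc 417.8 82.4 rect [419.1  83.1] [89.5 89. ] 39.1
S 501 (np.float64(300.9), np.float64(235.5)) hullc 469.5 -267.9 rect [ 469.5 -267.8] [65.4 88.7] 7.0
T 553 (np.float64(167.9), np.float64(180.4)) hullc 573.9 289.1 rect [573.5 287.4] [196.6  45.4] 87.1
T 226 (np.float64(309.7), np.float64(207.8)) hullc 458.8 -275.0 rect [ 459.1 -275.3] [43.8 80.7] 7.2
T 598 (np.float64(156.1), np.float64(218.8)) hullc 420.5 334.2 rect [420.6 334. ] [ 79.6 116.7] 5.4
T 397 (np.float64(219.0), np.float64(218.7)) hullc 419.0 84.8 rect [419.5  84.8] [87.4 83.2] 89.5
T 199 (np.float64(188.7), np.float64(219.4)) hullc 416.9 205.2 rect [416.6 205.6] [59.7 59.4] 89.5
slab [-0.0072  0.0044  0.0249]
```

Triangulated heights agree with the text: lid 79.5, teat 102, cork top 28 and handle about 20 mm. The tray outlines match their sizes too. First I turn the tool so the fingers close along world x, then swing round the front of the press.

play_rows(steps=[{"az": 8.4}, {"az": 8.4}, {"az": 8.4}, {"az": 8.4}, {"az": 8.4}, {"az": 8.4}, {"az": 8.4}, {"az": 8.4}, {"dx": 40, "dy": -10}, {"dx": 46, "dy": -12}, {"dx": 46, "dy": -12}, {"dx": 46, "dy": -12}, {"dx": 46, "dy": -12}, {"dx": 46, "dy": -12}, {"dx": 46, "dy": -12}, {"dx": 46, "dy": -12}, {"dx": 46, "dy": -12}, {"dx": 46, "dy": -12}, {"dx": 46, "dy": -12}, {"claw": 87}])

```text
invalid input at $.steps[0]: expected keys ax, ay, az, dx, dy, dz, claw
```

play_rows(steps=[{"ax": 0, "ay": 0, "az": 8.4, "dx": 0, "dy": 0, "dz": 0, "claw": 87}, {"ax": 0, "ay": 0, "az": 8.4, "dx": 0, "dy": 0, "dz": 0, "claw": 87}, {"ax": 0, "ay": 0, "az": 8.4, "dx": 0, "dy": 0, "dz": 0, "claw": 87}, {"ax": 0, "ay": 0, "az": 8.4, "dx": 0, "dy": 0, "dz": 0, "claw": 87}, {"ax": 0, "ay": 0, "az": 8.4, "dx": 0, "dy": 0, "dz": 0, "claw": 87}, {"ax": 0, "ay": 0, "az": 8.4, "dx": 0, "dy": 0, "dz": 0, "claw": 87}, {"ax": 0, "ay": 0, "az": 8.4, "dx": 0, "dy": 0, "dz": 0, "claw": 87}, {"ax": 0, "ay": 0, "az": 8.4, "dx": 0, "dy": 0, "dz": 0, "claw": 87}, {"ax": 0, "ay": 0, "az": 0, "dx": 46, "dy": -12, "dz": 0, "claw": 87}, {"ax": 0, "ay": 0, "az": 0, "dx": 46, "dy": -12, "dz": 0, "claw": 87}, {"ax": 0, "ay": 0, "az": 0, "dx": 46, "dy": -12, "dz": 0, "claw": 87}, {"ax": 0, "ay": 0, "az": 0, "dx": 46, "dy": -12, "dz": 0, "claw": 87}, {"ax": 0, "ay": 0, "az": 0, "dx": 46, "dy": -12, "dz": 0, "claw": 87}, {"ax": 0, "ay": 0, "az": 0, "dx": 46, "dy": -12, "dz": 0, "claw": 87}, {"ax": 0, "ay": 0, "az": 0, "dx": 46, "dy": -12, "dz": 0, "claw": 87}, {"ax": 0, "ay": 0, "az": 0, "dx": 46, "dy": -12, "dz": 0, "claw": 87}, {"ax": 0, "ay": 0, "az": 0, "dx": 46, "dy": -12, "dz": 0, "claw": 87}, {"ax": 0, "ay": 0, "az": 0, "dx": 46, "dy": -12, "dz": 0, "claw": 87}, {"ax": 0, "ay": 0, "az": 0, "dx": 46, "dy": -12, "dz": 0, "claw": 87}, {"ax": 0, "ay": 0, "az": 0, "dx": 46, "dy": -12, "dz": 0, "claw": 87}])

```text
time_s: 2.1
tcp_pos: [0.3859, 0.0223, 0.2367]
ee_rot: [[0.001, -1.0, 0.001], [-1.0, -0.001, 0.0], [-0.0, -0.001, -1.0]]
wrist_force: [1.5, 0.1, 0.1]
gripper_width: 0.997
gripper_force: 0.0
```

play_rows(steps=[{"ax": 0, "ay": 0, "az": 0, "dx": 41, "dy": -16, "dz": 0, "claw": 87}, {"ax": 0, "ay": 0, "az": 0, "dx": 41, "dy": -16, "dz": 0, "claw": 87}, {"ax": 0, "ay": 0, "az": 0, "dx": 41, "dy": -16, "dz": 0, "claw": 87}, {"ax": 0, "ay": 0, "az": 0, "dx": 41, "dy": -16, "dz": 0, "claw": 87}, {"ax": 0, "ay": 0, "az": 0, "dx": 40, "dy": -14, "dz": 0, "claw": 87}, {"ax": 0, "ay": 0, "az": 0, "dx": 0, "dy": 0, "dz": 30, "claw": 87}, {"ax": 0, "ay": 0, "az": 0, "dx": 0, "dy": 0, "dz": 40, "claw": 87}, {"ax": 0, "ay": 0, "az": 0, "dx": 0, "dy": 0, "dz": 30, "claw": 87}, {"ax": 0, "ay": 0, "az": 0, "dx": 0, "dy": 0, "dz": 0, "claw": 87}, {"ax": 0, "ay": 0, "az": 0, "dx": 0, "dy": 0, "dz": 0, "claw": 87}])

```text
time_s: 3.1
tcp_pos: [0.4645, -0.18, 0.1369]
ee_rot: [[0.001, -1.0, -0.001], [-1.0, -0.001, -0.001], [0.001, 0.001, -1.0]]
wrist_force: [0.5, -0.0, 0.6]
gripper_width: 1.0
gripper_force: 0.0
```

Run:
```python
from h import *
a=cap('scene','s1');print(sense()['tcp_pos'])
cv2.imwrite('pics/v1.png',cv2.resize(a['frame'][150:290,210:390],None,fx=4,fy=4,interpolation=cv2.INTER_CUBIC))
```

```text
[ 0.4654 -0.1799  0.1379]
```

View pics/v1.png

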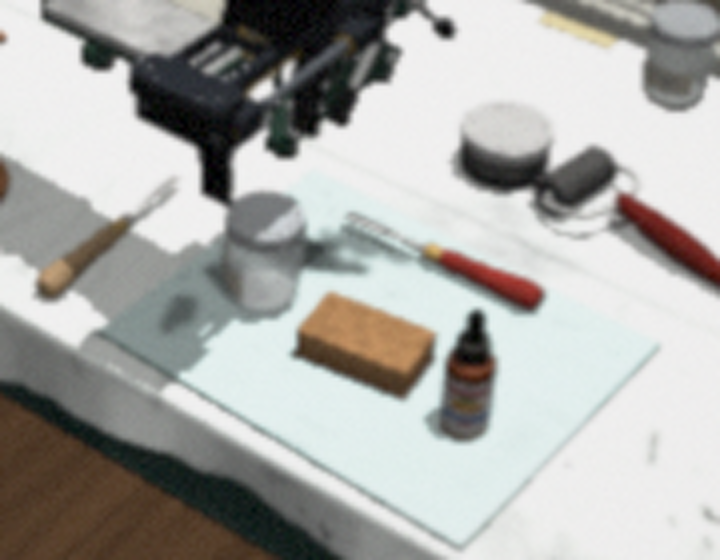

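The gripper stands above the jar, with the near finger tip at (215,190) and the lid at (265,215), as expected. Its long side runs along the closing line, so I descend and grip.

play_rows(steps=[{"ax": 0, "ay": 0, "az": 0, "dx": 2, "dy": 1, "dz": 20, "claw": 87}, {"ax": 0, "ay": 0, "az": 0, "dx": 0, "dy": 0, "dz": 20, "claw": 87}, {"ax": 0, "ay": 0, "az": 0, "dx": 0, "dy": 0, "dz": 20, "claw": 87}, {"ax": 0, "ay": 0, "az": 0, "dx": 0, "dy": 0, "dz": 15, "claw": 87}, {"ax": 0, "ay": 0, "az": 0, "dx": 0, "dy": 0, "dz": 12, "claw": 87}, {"ax": 0, "ay": 0, "az": 0, "dx": 0, "dy": 0, "dz": 0, "claw": 87}, {"ax": 0, "ay": 0, "az": 0, "dx": 0, "dy": 0, "dz": 0, "claw": 75}, {"ax": 0, "ay": 0, "az": 0, "dx": 0, "dy": 0, "dz": 0, "claw": 70}, {"ax": 0, "ay": 0, "az": 0, "dx": 0, "dy": 0, "dz": 0, "claw": 66}, {"ax": 0, "ay": 0, "az": 0, "dx": 0, "dy": 0, "dz": 0, "claw": 63}, {"ax": 0, "ay": 0, "az": 0, "dx": 0, "dy": 0, "dz": 0, "claw": 60}, {"ax": 0, "ay": 0, "az": 0, "dx": 0, "dy": 0, "dz": 0, "claw": 57}, {"ax": 0, "ay": 0, "az": 0, "dx": 0, "dy": 0, "dz": 0, "claw": 54}, {"ax": 0, "ay": 0, "az": 0, "dx": 0, "dy": 0, "dz": 0, "claw": 45}, {"ax": 0, "ay": 0, "az": 0, "dx": 0, "dy": 0, "dz": 0, "claw": 45}, {"ax": 0, "ay": 0, "az": 0, "dx": 0, "dy": 0, "dz": 0, "claw": 45}, {"ax": 0, "ay": 0, "az": 0, "dx": 0, "dy": 0, "dz": 0, "claw": 45}])

```text
time_s: 4.85
tcp_pos: [0.4651, -0.1819, 0.0504]
ee_rot: [[0.001, -1.0, 0.004], [-1.0, -0.001, -0.001], [0.001, -0.004, -1.0]]
wrist_force: [5.4, -1.0, 5.2]
gripper_width: 0.639
gripper_force: 30.0
```

play_rows(steps=[{"ax": 0, "ay": 0, "az": 0, "dx": 0, "dy": 0, "dz": -10, "claw": 45}, {"ax": 0, "ay": 0, "az": 0, "dx": 0, "dy": 0, "dz": -20, "claw": 45}, {"ax": 0, "ay": 0, "az": 0, "dx": 0, "dy": 0, "dz": -25, "claw": 45}, {"ax": 0, "ay": 0, "az": 0, "dx": 0, "dy": 0, "dz": -25, "claw": 45}, {"ax": 0, "ay": 0, "az": 0, "dx": 0, "dy": 10, "dz": -20, "claw": 45}, {"ax": 0, "ay": 0, "az": 0, "dx": 0, "dy": 20, "dz": 0, "claw": 45}, {"ax": 0, "ay": 0, "az": 0, "dx": -5, "dy": 20, "dz": 0, "claw": 45}, {"ax": 0, "ay": 0, "az": 0, "dx": -15, "dy": 10, "dz": 0, "claw": 45}, {"ax": 0, "ay": 0, "az": 0, "dx": -25, "dy": 0, "dz": 0, "claw": 45}, {"ax": 0, "ay": 0, "az": 0, "dx": -30, "dy": 0, "dz": 0, "claw": 45}, {"ax": 0, "ay": 0, "az": 0, "dx": -30, "dy": 0, "dz": 0, "claw": 45}, {"ax": 0, "ay": 0, "az": 0, "dx": -30, "dy": 0, "dz": 0, "claw": 45}, {"ax": 0, "ay": 0, "az": 0, "dx": -30, "dy": 0, "dz": 0, "claw": 45}, {"ax": 0, "ay": 0, "az": 0, "dx": -30, "dy": -2, "dz": 0, "claw": 45}, {"ax": 0, "ay": 0, "az": 0, "dx": -30, "dy": -4, "dz": 0, "claw": 45}, {"ax": 0, "ay": 0, "az": 0, "dx": -25, "dy": -4, "dz": 0, "claw": 45}, {"ax": 0, "ay": 0, "az": 0, "dx": -16, "dy": -4, "dz": 0, "claw": 45}, {"ax": 0, "ay": 0, "az": 0, "dx": 0, "dy": 0, "dz": 0, "claw": 45}, {"ax": 0, "ay": 0, "az": 0, "dx": 0, "dy": 0, "dz": 0, "claw": 45}])

```text
time_s: 6.75
tcp_pos: [0.4155, 0.0832, 0.1486]
ee_rot: [[-0.0, -1.0, -0.004], [-1.0, 0.0, -0.002], [0.002, 0.004, -1.0]]
wrist_force: [0.6, -0.9, -2.5]
gripper_width: 0.639
gripper_force: 30.0
```

Run:
```python
from h import *
a=cap('scene','s2');print(sense()['tcp_pos'])
cv2.imwrite('pics/v2.png',cv2.resize(a['frame'][110:250,110:310],None,fx=4,fy=4,interpolation=cv2.INTER_CUBIC))
```

```text
[0.4157 0.083  0.1488]
```

View pics/v2.png

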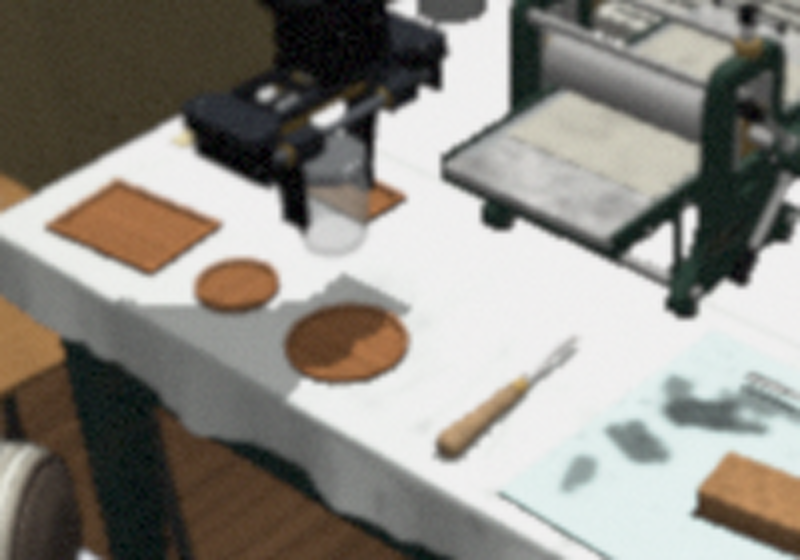

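The jar hangs upright at (335,215), with the coaster below at (347,343). Lowering.

play_rows(steps=[{"ax": 0, "ay": 0, "az": 0, "dx": -1, "dy": -3, "dz": 20, "claw": 45}, {"ax": 0, "ay": 0, "az": 0, "dx": 0, "dy": 0, "dz": 25, "claw": 45}, {"ax": 0, "ay": 0, "az": 0, "dx": 0, "dy": 0, "dz": 25, "claw": 45}, {"ax": 0, "ay": 0, "az": 0, "dx": 0, "dy": 0, "dz": 14, "claw": 45}, {"ax": 0, "ay": 0, "az": 0, "dx": 0, "dy": 0, "dz": 7, "claw": 45}, {"ax": 0, "ay": 0, "az": 0, "dx": 0, "dy": 0, "dz": 4, "claw": 45}, {"ax": 0, "ay": 0, "az": 0, "dx": 0, "dy": 0, "dz": 3, "claw": 45}, {"ax": 0, "ay": 0, "az": 0, "dx": 0, "dy": 0, "dz": 0, "claw": 45}, {"ax": 0, "ay": 0, "az": 0, "dx": 0, "dy": 0, "dz": 0, "claw": 45}])

```text
time_s: 7.7
tcp_pos: [0.4205, 0.0854, 0.0521]
ee_rot: [[0.0, -1.0, 0.001], [-1.0, -0.0, 0.001], [-0.001, -0.001, -1.0]]
wrist_force: [-0.7, 0.7, -2.4]
gripper_width: 0.638
gripper_force: 30.0
```

Not yet in contact. I lower it the rest of the way, release gently and rise.

play_rows(steps=[{"ax": 0, "ay": 0, "az": 0, "dx": 0, "dy": 0, "dz": 1.5, "claw": 45}, {"ax": 0, "ay": 0, "az": 0, "dx": 0, "dy": 0, "dz": 1.5, "claw": 45}, {"ax": 0, "ay": 0, "az": 0, "dx": 0, "dy": 0, "dz": 0, "claw": 45}, {"ax": 0, "ay": 0, "az": 0, "dx": 0, "dy": 0, "dz": 0, "claw": 56}, {"ax": 0, "ay": 0, "az": 0, "dx": 0, "dy": 0, "dz": 0, "claw": 60}, {"ax": 0, "ay": 0, "az": 0, "dx": 0, "dy": 0, "dz": 0, "claw": 66}, {"ax": 0, "ay": 0, "az": 0, "dx": 0, "dy": 0, "dz": 0, "claw": 76}, {"ax": 0, "ay": 0, "az": 0, "dx": 0, "dy": 0, "dz": 0, "claw": 87}, {"ax": 0, "ay": 0, "az": 0, "dx": 0, "dy": 0, "dz": 0, "claw": 87}, {"ax": 0, "ay": 0, "az": 0, "dx": 0, "dy": 0, "dz": -15, "claw": 87}, {"ax": 0, "ay": 0, "az": 0, "dx": 0, "dy": 0, "dz": -25, "claw": 87}, {"ax": 0, "ay": 0, "az": 0, "dx": 0, "dy": 0, "dz": -30, "claw": 87}, {"ax": 0, "ay": 0, "az": 0, "dx": 0, "dy": 0, "dz": -30, "claw": 87}, {"ax": 0, "ay": 0, "az": 0, "dx": 0, "dy": 0, "dz": -30, "claw": 87}, {"ax": 0, "ay": 0, "az": 0, "dx": 0, "dy": 0, "dz": -20, "claw": 87}, {"ax": 0, "ay": 0, "az": 0, "dx": 0, "dy": 10, "dz": 0, "claw": 87}, {"ax": 0, "ay": 0, "az": 0, "dx": 20, "dy": 10, "dz": 0, "claw": 87}, {"ax": 0, "ay": 0, "az": 0, "dx": 40, "dy": 0, "dz": 0, "claw": 87}, {"ax": 0, "ay": 0, "az": 0, "dx": 40, "dy": 0, "dz": 0, "claw": 87}, {"ax": 0, "ay": 0, "az": 0, "dx": 40, "dy": 0, "dz": 0, "claw": 87}])

```text
time_s: 9.7
tcp_pos: [0.398, -0.0567, 0.1974]
ee_rot: [[0.001, -1.0, -0.003], [-1.0, -0.001, -0.0], [0.0, 0.003, -1.0]]
wrist_force: [0.1, 0.3, -0.4]
gripper_width: 0.996
gripper_force: 0.0
```

play_rows(steps=[{"ax": 0, "ay": 0, "az": 0, "dx": 40, "dy": 0, "dz": 0, "claw": 80}, {"ax": 0, "ay": 0, "az": 0, "dx": 45, "dy": 0, "dz": 0, "claw": 80}, {"ax": 0, "ay": 0, "az": 0, "dx": 45, "dy": 0, "dz": 0, "claw": 80}, {"ax": 0, "ay": 0, "az": 0, "dx": 45, "dy": -12, "dz": 0, "claw": 80}, {"ax": 0, "ay": 0, "az": 0, "dx": 45, "dy": -12, "dz": 0, "claw": 80}, {"ax": 0, "ay": 0, "az": 0, "dx": 40, "dy": -12, "dz": 0, "claw": 80}, {"ax": 0, "ay": 0, "az": 0, "dx": 30, "dy": -12, "dz": 0, "claw": 80}, {"ax": 0, "ay": 0, "az": 0, "dx": 12, "dy": 0, "dz": 20, "claw": 80}, {"ax": 0, "ay": 0, "az": 0, "dx": 0, "dy": 0, "dz": 30, "claw": 80}, {"ax": 0, "ay": 0, "az": 0, "dx": 0, "dy": 0, "dz": 20, "claw": 80}, {"ax": 0, "ay": 0, "az": 0, "dx": 0, "dy": 0, "dz": 0, "claw": 80}, {"ax": 0, "ay": 0, "az": 0, "dx": 0, "dy": 0, "dz": 0, "claw": 80}])

```text
time_s: 10.9
tcp_pos: [0.4472, -0.3568, 0.128]
ee_rot: [[0.0, -1.0, -0.002], [-1.0, -0.0, 0.001], [-0.001, 0.002, -1.0]]
wrist_force: [-0.2, 0.4, 1.0]
gripper_width: 0.918
gripper_force: 0.0
```

Run:
```python
from h import *
a=cap('scene','s3');print(sense()['tcp_pos'])
x=a['frame'][110:290,150:390]
cv2.imwrite('pics/v3.png',cv2.resize(x,None,fx=3.3,fy=3.3,interpolation=cv2.INTER_CUBIC))
```

```text
[ 0.4481 -0.357   0.1291]
```

View pics/v3.png

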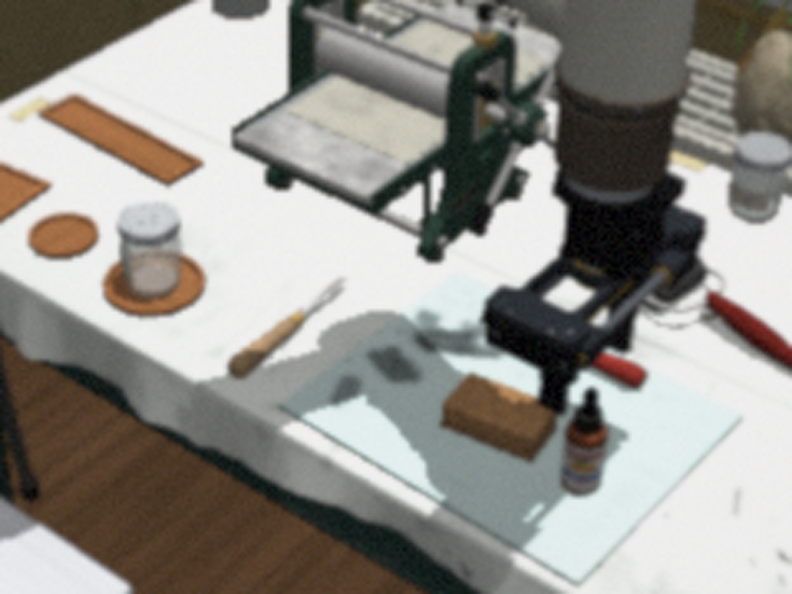

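The jar stands centred in the wide coaster (155,270). The gripper is above the bottle, so I go down and grip.

play_rows(steps=[{"ax": 0, "ay": 0, "az": 0, "dx": 3, "dy": 0, "dz": 15, "claw": 80}, {"ax": 0, "ay": 0, "az": 0, "dx": 0, "dy": 0, "dz": 20, "claw": 80}, {"ax": 0, "ay": 0, "az": 0, "dx": 0, "dy": 0, "dz": 20, "claw": 80}, {"ax": 0, "ay": 0, "az": 0, "dx": 0, "dy": 0, "dz": 15, "claw": 80}, {"ax": 0, "ay": 0, "az": 0, "dx": 0, "dy": 0, "dz": 0, "claw": 60}, {"ax": 0, "ay": 0, "az": 0, "dx": 0, "dy": 0, "dz": 0, "claw": 50}, {"ax": 0, "ay": 0, "az": 0, "dx": 0, "dy": 0, "dz": 0, "claw": 45}, {"ax": 0, "ay": 0, "az": 0, "dx": 0, "dy": 0, "dz": 0, "claw": 42}, {"ax": 0, "ay": 0, "az": 0, "dx": 0, "dy": 0, "dz": 0, "claw": 39}, {"ax": 0, "ay": 0, "az": 0, "dx": 0, "dy": 0, "dz": 0, "claw": 36}, {"ax": 0, "ay": 0, "az": 0, "dx": 0, "dy": 0, "dz": 0, "claw": 33}, {"ax": 0, "ay": 0, "az": 0, "dx": 0, "dy": 0, "dz": 0, "claw": 30}, {"ax": 0, "ay": 0, "az": 0, "dx": 0, "dy": 0, "dz": 0, "claw": 22}, {"ax": 0, "ay": 0, "az": 0, "dx": 0, "dy": 0, "dz": 0, "claw": 22}, {"ax": 0, "ay": 0, "az": 0, "dx": 0, "dy": 0, "dz": 0, "claw": 22}, {"ax": 0, "ay": 0, "az": 0, "dx": 0, "dy": 0, "dz": 0, "claw": 22}])

```text
time_s: 12.55
tcp_pos: [0.4482, -0.3598, 0.0586]
ee_rot: [[0.0, -1.0, -0.0], [-1.0, -0.0, -0.0], [0.0, 0.0, -1.0]]
wrist_force: [0.6, 0.4, 0.9]
gripper_width: 0.361
gripper_force: 30.0
```

play_rows(steps=[{"ax": 0, "ay": 0, "az": 0, "dx": 0, "dy": 0, "dz": -10, "claw": 22}, {"ax": 0, "ay": 0, "az": 0, "dx": 0, "dy": 0, "dz": -25, "claw": 22}, {"ax": 0, "ay": 0, "az": 0, "dx": 0, "dy": 0, "dz": -30, "claw": 22}, {"ax": 0, "ay": 0, "az": 0, "dx": 0, "dy": 0, "dz": -30, "claw": 22}, {"ax": 0, "ay": 0, "az": 0, "dx": 0, "dy": 0, "dz": -30, "claw": 22}, {"ax": 0, "ay": 0, "az": 0, "dx": 0, "dy": 10, "dz": -25, "claw": 22}, {"ax": 0, "ay": 0, "az": 0, "dx": -10, "dy": 15, "dz": 0, "claw": 22}, {"ax": 0, "ay": 0, "az": 0, "dx": -20, "dy": 15, "dz": 0, "claw": 22}, {"ax": 0, "ay": 0, "az": 0, "dx": -30, "dy": 10, "dz": 0, "claw": 22}, {"ax": 0, "ay": 0, "az": 0, "dx": -35, "dy": 0, "dz": 0, "claw": 22}, {"ax": 0, "ay": 0, "az": 0, "dx": -35, "dy": 0, "dz": 0, "claw": 22}, {"ax": 0, "ay": 0, "az": 0, "dx": -35, "dy": 0, "dz": 0, "claw": 22}, {"ax": 0, "ay": 0, "az": 0, "dx": -35, "dy": 0, "dz": 0, "claw": 22}, {"ax": 0, "ay": 0, "az": 0, "dx": -35, "dy": 0, "dz": 0, "claw": 22}, {"ax": 0, "ay": 0, "az": 0, "dx": -35, "dy": 0, "dz": 0, "claw": 22}, {"ax": 0, "ay": 0, "az": 0, "dx": -35, "dy": 0, "dz": 0, "claw": 22}, {"ax": 0, "ay": 0, "az": 0, "dx": -35, "dy": 0, "dz": 0, "claw": 22}, {"ax": 0, "ay": 0, "az": 0, "dx": -35, "dy": 0, "dz": 0, "claw": 22}, {"ax": 0, "ay": 0, "az": 0, "dx": -35, "dy": 0, "dz": 0, "claw": 22}, {"ax": 0, "ay": 0, "az": 0, "dx": -35, "dy": 0, "dz": 0, "claw": 22}])

```text
time_s: 14.55
tcp_pos: [0.3978, 0.0866, 0.2093]
ee_rot: [[0.0, -1.0, 0.001], [-1.0, -0.0, 0.001], [-0.001, -0.001, -1.0]]
wrist_force: [1.5, 0.5, -0.4]
gripper_width: 0.358
gripper_force: 30.0
```

play_rows(steps=[{"ax": 0, "ay": 0, "az": 0, "dx": -35, "dy": 0, "dz": 0, "claw": 22}, {"ax": 0, "ay": 0, "az": 0, "dx": -35, "dy": -6, "dz": 0, "claw": 22}, {"ax": 0, "ay": 0, "az": 0, "dx": -30, "dy": -6, "dz": 0, "claw": 22}, {"ax": 0, "ay": 0, "az": 0, "dx": -19, "dy": -6, "dz": 0, "claw": 22}, {"ax": 0, "ay": 0, "az": 0, "dx": 0, "dy": 0, "dz": 0, "claw": 22}, {"ax": 0, "ay": 0, "az": 0, "dx": 0, "dy": 0, "dz": 20, "claw": 22}, {"ax": 0, "ay": 0, "az": 0, "dx": 0, "dy": 0, "dz": 30, "claw": 22}, {"ax": 0, "ay": 0, "az": 0, "dx": 0, "dy": 0, "dz": 30, "claw": 22}, {"ax": 0, "ay": 0, "az": 0, "dx": 0, "dy": 0, "dz": 25, "claw": 22}, {"ax": 0, "ay": 0, "az": 0, "dx": 0, "dy": 0, "dz": 15, "claw": 22}, {"ax": 0, "ay": 0, "az": 0, "dx": 0, "dy": 0, "dz": 10, "claw": 22}, {"ax": 0, "ay": 0, "az": 0, "dx": 0, "dy": 0, "dz": 0, "claw": 22}, {"ax": 0, "ay": 0, "az": 0, "dx": 0, "dy": 0, "dz": 0, "claw": 22}])

```text
time_s: 15.85
tcp_pos: [0.4166, 0.2041, 0.0792]
ee_rot: [[-0.0, -1.0, 0.001], [-1.0, 0.0, 0.001], [-0.001, -0.001, -1.0]]
wrist_force: [-1.1, 0.5, -0.9]
gripper_width: 0.363
gripper_force: 30.0
```

play_rows(steps=[{"ax": 0, "ay": 0, "az": 0, "dx": 0, "dy": 0, "dz": 10, "claw": 22}, {"ax": 0, "ay": 0, "az": 0, "dx": 0, "dy": 0, "dz": 6, "claw": 22}, {"ax": 0, "ay": 0, "az": 0, "dx": 0, "dy": 0, "dz": 3, "claw": 22}, {"ax": 0, "ay": 0, "az": 0, "dx": 0, "dy": 0, "dz": 2, "claw": 22}, {"ax": 0, "ay": 0, "az": 0, "dx": 0, "dy": 0, "dz": 1, "claw": 22}, {"ax": 0, "ay": 0, "az": 0, "dx": 0, "dy": 0, "dz": 0, "claw": 22}, {"ax": 0, "ay": 0, "az": 0, "dx": 0, "dy": 0, "dz": 0, "claw": 22}])

```text
time_s: 16.55
tcp_pos: [0.4162, 0.2043, 0.0566]
ee_rot: [[0.0, -1.0, 0.0], [-1.0, -0.0, 0.0], [-0.0, -0.0, -1.0]]
wrist_force: [-0.1, 0.1, -1.1]
gripper_width: 0.364
gripper_force: 30.0
```

play_rows(steps=[{"ax": 0, "ay": 0, "az": 0, "dx": 0, "dy": 0, "dz": 0, "claw": 33}, {"ax": 0, "ay": 0, "az": 0, "dx": 0, "dy": 0, "dz": 0, "claw": 37}, {"ax": 0, "ay": 0, "az": 0, "dx": 0, "dy": 0, "dz": 0, "claw": 45}, {"ax": 0, "ay": 0, "az": 0, "dx": 0, "dy": 0, "dz": 0, "claw": 60}, {"ax": 0, "ay": 0, "az": 0, "dx": 0, "dy": 0, "dz": 0, "claw": 75}, {"ax": 0, "ay": 0, "az": 0, "dx": 0, "dy": 0, "dz": 0, "claw": 75}, {"ax": 0, "ay": 0, "az": 0, "dx": 0, "dy": 0, "dz": -15, "claw": 75}, {"ax": 0, "ay": 0, "az": 0, "dx": 0, "dy": 0, "dz": -30, "claw": 75}, {"ax": 0, "ay": 0, "az": 0, "dx": 0, "dy": 0, "dz": -35, "claw": 75}, {"ax": 0, "ay": 0, "az": 0, "dx": 0, "dy": 0, "dz": -35, "claw": 75}, {"ax": 0, "ay": 0, "az": 0, "dx": 0, "dy": 0, "dz": -30, "claw": 75}, {"ax": 0, "ay": 0, "az": 0, "dx": 10, "dy": 10, "dz": 0, "claw": 75}, {"ax": 0, "ay": 0, "az": 0, "dx": 40, "dy": 8, "dz": 0, "claw": 75}, {"ax": 0, "ay": 0, "az": 0, "dx": 45, "dy": 0, "dz": 0, "claw": 75}, {"ax": 0, "ay": 0, "az": 0, "dx": 45, "dy": 0, "dz": 0, "claw": 75}, {"ax": 0, "ay": 0, "az": 0, "dx": 45, "dy": 0, "dz": 0, "claw": 75}, {"ax": 0, "ay": 0, "az": 0, "dx": 45, "dy": 0, "dz": 0, "claw": 75}, {"ax": 0, "ay": 0, "az": 0, "dx": 45, "dy": 0, "dz": 0, "claw": 75}, {"ax": 0, "ay": 0, "az": 0, "dx": 45, "dy": 0, "dz": 0, "claw": 75}, {"ax": 0, "ay": 0, "az": 0, "dx": 45, "dy": 0, "dz": 0, "claw": 75}])

```text
time_s: 18.55
tcp_pos: [0.3971, -0.1625, 0.2011]
ee_rot: [[0.0, -1.0, -0.001], [-1.0, -0.0, 0.0], [-0.0, 0.001, -1.0]]
wrist_force: [1.9, 0.6, 0.3]
gripper_width: 0.859
gripper_force: 0.0
```

play_rows(steps=[{"ax": 0, "ay": 0, "az": 0, "dx": 37, "dy": -15, "dz": 0, "claw": 80}, {"ax": 0, "ay": 0, "az": 0, "dx": 37, "dy": -20, "dz": 0, "claw": 80}, {"ax": 0, "ay": 0, "az": 0, "dx": 38, "dy": -27, "dz": 0, "claw": 80}, {"ax": 0, "ay": 0, "az": -6.8, "dx": 0, "dy": 0, "dz": 0, "claw": 80}, {"ax": 0, "ay": 0, "az": 0, "dx": 0, "dy": 0, "dz": 30, "claw": 80}, {"ax": 0, "ay": 0, "az": 0, "dx": 0, "dy": 0, "dz": 40, "claw": 80}, {"ax": 0, "ay": 0, "az": 0, "dx": 0, "dy": 0, "dz": 40, "claw": 80}, {"ax": 0, "ay": 0, "az": 0, "dx": 0, "dy": 0, "dz": 20, "claw": 80}, {"ax": 0, "ay": 0, "az": 0, "dx": 0, "dy": 0, "dz": 0, "claw": 80}, {"ax": 0, "ay": 0, "az": 0, "dx": 0, "dy": 0, "dz": 0, "claw": 80}])

```text
time_s: 19.55
tcp_pos: [0.4601, -0.2729, 0.0716]
ee_rot: [[0.119, -0.993, -0.001], [-0.993, -0.119, -0.0], [0.0, 0.001, -1.0]]
wrist_force: [-0.9, 0.3, 0.4]
gripper_width: 0.916
gripper_force: 0.0
```

Run:
```python
from h import *
a=cap('scene','s4');print(sense()['tcp_pos'])
x=a['frame'][110:290,130:370]
cv2.imwrite('pics/v4.png',cv2.resize(x,None,fx=3.3,fy=3.3,interpolation=cv2.INTER_CUBIC))
```

```text
[ 0.4609 -0.2731  0.0725]
```

View pics/v4.png

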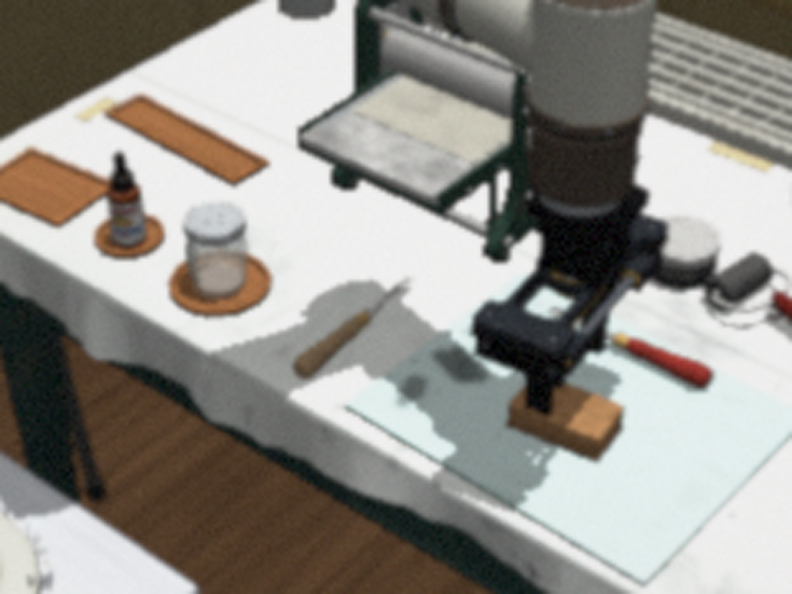

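The bottle stands centred in its coaster (130,235), and the gripper is over the cork (565,415). Lowering and gripping.

play_rows(steps=[{"ax": 0, "ay": 0, "az": 0, "dx": 1, "dy": 1, "dz": 15, "claw": 80}, {"ax": 0, "ay": 0, "az": 0, "dx": 0, "dy": 0, "dz": 15, "claw": 80}, {"ax": 0, "ay": 0, "az": 0, "dx": 0, "dy": 0, "dz": 10, "claw": 80}, {"ax": 0, "ay": 0, "az": 0, "dx": 0, "dy": 0, "dz": 6.5, "claw": 80}, {"ax": 0, "ay": 0, "az": 0, "dx": 0, "dy": 0, "dz": 0, "claw": 70}, {"ax": 0, "ay": 0, "az": 0, "dx": 0, "dy": 0, "dz": 0, "claw": 62}, {"ax": 0, "ay": 0, "az": 0, "dx": 0, "dy": 0, "dz": 0, "claw": 58}, {"ax": 0, "ay": 0, "az": 0, "dx": 0, "dy": 0, "dz": 0, "claw": 54}, {"ax": 0, "ay": 0, "az": 0, "dx": 0, "dy": 0, "dz": 0, "claw": 50}, {"ax": 0, "ay": 0, "az": 0, "dx": 0, "dy": 0, "dz": 0, "claw": 46}, {"ax": 0, "ay": 0, "az": 0, "dx": 0, "dy": 0, "dz": 0, "claw": 40}, {"ax": 0, "ay": 0, "az": 0, "dx": 0, "dy": 0, "dz": 0, "claw": 40}, {"ax": 0, "ay": 0, "az": 0, "dx": 0, "dy": 0, "dz": 0, "claw": 40}, {"ax": 0, "ay": 0, "az": 0, "dx": 0, "dy": 0, "dz": 0, "claw": 40}])

```text
time_s: 21.0
tcp_pos: [0.4598, -0.274, 0.0254]
ee_rot: [[0.119, -0.993, 0.001], [-0.993, -0.119, -0.0], [0.0, -0.001, -1.0]]
wrist_force: [1.2, 0.5, 2.7]
gripper_width: 0.576
gripper_force: 30.0
```

play_rows(steps=[{"ax": 0, "ay": 0, "az": 0, "dx": 0, "dy": 0, "dz": -10, "claw": 40}, {"ax": 0, "ay": 0, "az": 0, "dx": 0, "dy": 0, "dz": -30, "claw": 40}, {"ax": 0, "ay": 0, "az": 0, "dx": 0, "dy": 0, "dz": -35, "claw": 40}, {"ax": 0, "ay": 0, "az": 0, "dx": 0, "dy": 0, "dz": -40, "claw": 40}, {"ax": 0, "ay": 0, "az": 0, "dx": 0, "dy": 0, "dz": -40, "claw": 40}, {"ax": 0, "ay": 0, "az": 0, "dx": 0, "dy": 0, "dz": -35, "claw": 40}, {"ax": 0, "ay": 0, "az": 6.8, "dx": 0, "dy": 0, "dz": 0, "claw": 40}, {"ax": 0, "ay": 0, "az": 0, "dx": -10, "dy": 20, "dz": 0, "claw": 40}, {"ax": 0, "ay": 0, "az": 0, "dx": -20, "dy": 20, "dz": 0, "claw": 40}, {"ax": 0, "ay": 0, "az": 0, "dx": -30, "dy": 20, "dz": 0, "claw": 40}, {"ax": 0, "ay": 0, "az": 0, "dx": -40, "dy": 0, "dz": 0, "claw": 40}, {"ax": 0, "ay": 0, "az": 0, "dx": -40, "dy": 0, "dz": 0, "claw": 40}, {"ax": 0, "ay": 0, "az": 0, "dx": -40, "dy": 0, "dz": 0, "claw": 40}, {"ax": 0, "ay": 0, "az": 0, "dx": -40, "dy": 0, "dz": 0, "claw": 40}, {"ax": 0, "ay": 0, "az": 0, "dx": -40, "dy": 0, "dz": 0, "claw": 40}, {"ax": 0, "ay": 0, "az": 0, "dx": -40, "dy": 0, "dz": 0, "claw": 40}, {"ax": 0, "ay": 0, "az": 0, "dx": -40, "dy": 0, "dz": 0, "claw": 40}, {"ax": 0, "ay": 0, "az": 0, "dx": -40, "dy": 0, "dz": 0, "claw": 40}, {"ax": 0, "ay": 0, "az": 0, "dx": -40, "dy": 0, "dz": 0, "claw": 40}, {"ax": 0, "ay": 0, "az": 0, "dx": -40, "dy": 0, "dz": 0, "claw": 40}])

```text
time_s: 23.0
tcp_pos: [0.3983, 0.1873, 0.2153]
ee_rot: [[0.0, -1.0, -0.001], [-1.0, -0.0, -0.0], [0.0, 0.001, -1.0]]
wrist_force: [-0.5, 0.0, -1.1]
gripper_width: 0.575
gripper_force: 30.0
```

play_rows(steps=[{"ax": 0, "ay": 0, "az": 0, "dx": -40, "dy": -5, "dz": 0, "claw": 40}, {"ax": 0, "ay": 0, "az": 0, "dx": -40, "dy": -5, "dz": 0, "claw": 40}, {"ax": 0, "ay": 0, "az": 0, "dx": -40, "dy": -5, "dz": 0, "claw": 40}, {"ax": 0, "ay": 0, "az": 0, "dx": -26, "dy": -5, "dz": 0, "claw": 40}, {"ax": 0, "ay": 0, "az": -5.4, "dx": 0, "dy": 0, "dz": 0, "claw": 40}, {"ax": 0, "ay": 0, "az": 0, "dx": 0, "dy": 0, "dz": 30, "claw": 40}, {"ax": 0, "ay": 0, "az": 0, "dx": 0, "dy": 0, "dz": 40, "claw": 40}, {"ax": 0, "ay": 0, "az": 0, "dx": 0, "dy": 0, "dz": 40, "claw": 40}, {"ax": 0, "ay": 0, "az": 0, "dx": 0, "dy": 0, "dz": 30, "claw": 40}, {"ax": 0, "ay": 0, "az": 0, "dx": 0, "dy": 0, "dz": 20, "claw": 40}, {"ax": 0, "ay": 0, "az": 0, "dx": 0, "dy": 0, "dz": 0, "claw": 40}, {"ax": 0, "ay": 0, "az": 0, "dx": 0, "dy": 0, "dz": 0, "claw": 40}])

```text
time_s: 24.2
tcp_pos: [0.4194, 0.3321, 0.0554]
ee_rot: [[0.094, -0.996, -0.0], [-0.996, -0.094, -0.001], [0.001, 0.0, -1.0]]
wrist_force: [0.2, 0.2, 0.2]
gripper_width: 0.575
gripper_force: 30.0
```

Run:
```python
from h import *
a=cap('scene','s5');print(sense()['tcp_pos'])
x=a['frame'][90:230,100:300]
cv2.imwrite('pics/v5.png',cv2.resize(x,None,fx=4,fy=4,interpolation=cv2.INTER_CUBIC))
```

```text
[0.4198 0.3327 0.0563]
```

View pics/v5.png

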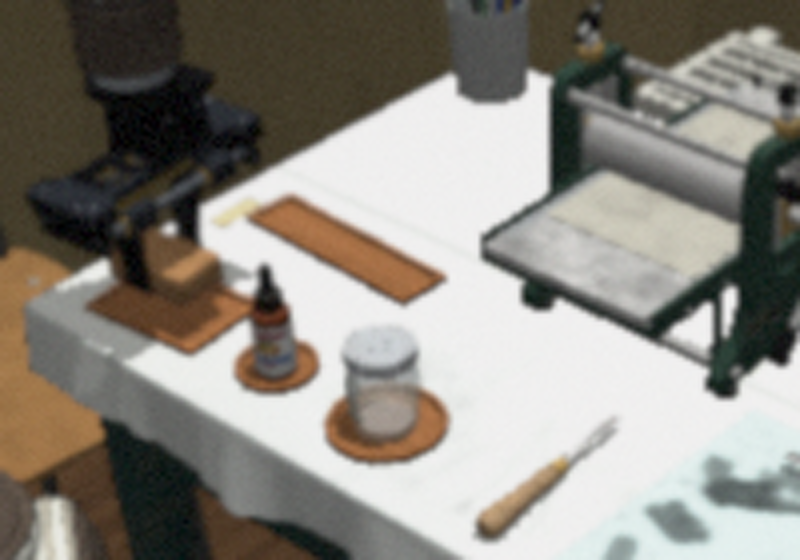

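The cork (165,265) hangs level above its tray (170,310). Lowering and releasing.

play_rows(steps=[{"ax": 0, "ay": 0, "az": 0, "dx": 0, "dy": 0, "dz": 14, "claw": 40}, {"ax": 0, "ay": 0, "az": 0, "dx": 0, "dy": 0, "dz": 9, "claw": 40}, {"ax": 0, "ay": 0, "az": 0, "dx": 0, "dy": 0, "dz": 5, "claw": 40}, {"ax": 0, "ay": 0, "az": 0, "dx": 0, "dy": 0, "dz": 3, "claw": 40}, {"ax": 0, "ay": 0, "az": 0, "dx": 0, "dy": 0, "dz": 0, "claw": 40}, {"ax": 0, "ay": 0, "az": 0, "dx": 0, "dy": 0, "dz": 0, "claw": 40}, {"ax": 0, "ay": 0, "az": 0, "dx": 0, "dy": 0, "dz": 0, "claw": 51}, {"ax": 0, "ay": 0, "az": 0, "dx": 0, "dy": 0, "dz": 0, "claw": 55}, {"ax": 0, "ay": 0, "az": 0, "dx": 0, "dy": 0, "dz": 0, "claw": 62}, {"ax": 0, "ay": 0, "az": 0, "dx": 0, "dy": 0, "dz": 0, "claw": 70}, {"ax": 0, "ay": 0, "az": 0, "dx": 0, "dy": 0, "dz": 0, "claw": 70}])

```text
time_s: 25.35
tcp_pos: [0.4193, 0.3321, 0.0241]
ee_rot: [[0.094, -0.996, 0.0], [-0.996, -0.094, 0.0], [-0.0, -0.0, -1.0]]
wrist_force: [-0.7, 0.1, -0.3]
gripper_width: 0.778
gripper_force: 0.0
```

play_rows(steps=[{"ax": 0, "ay": 0, "az": 0, "dx": 0, "dy": 0, "dz": -15, "claw": 70}, {"ax": 0, "ay": 0, "az": 0, "dx": 0, "dy": 0, "dz": -30, "claw": 70}, {"ax": 0, "ay": 0, "az": 0, "dx": 0, "dy": 0, "dz": -40, "claw": 60}, {"ax": 0, "ay": 0, "az": 0, "dx": 0, "dy": 0, "dz": -40, "claw": 50}, {"ax": 0, "ay": 0, "az": 0, "dx": 0, "dy": 0, "dz": -40, "claw": 50}, {"ax": 0, "ay": 0, "az": 5.4, "dx": 0, "dy": 0, "dz": -25, "claw": 50}, {"ax": 0, "ay": 0, "az": 0, "dx": 25, "dy": 20, "dz": 0, "claw": 50}, {"ax": 0, "ay": 0, "az": 0, "dx": 45, "dy": 0, "dz": 0, "claw": 50}, {"ax": 0, "ay": 0, "az": 0, "dx": 45, "dy": 0, "dz": 0, "claw": 50}, {"ax": 0, "ay": 0, "az": 0, "dx": 45, "dy": 0, "dz": 0, "claw": 50}, {"ax": 0, "ay": 0, "az": 0, "dx": 45, "dy": 0, "dz": 0, "claw": 50}, {"ax": 0, "ay": 0, "az": 0, "dx": 45, "dy": 0, "dz": 0, "claw": 50}, {"ax": 0, "ay": 0, "az": 0, "dx": 45, "dy": 0, "dz": 0, "claw": 50}, {"ax": 0, "ay": 0, "az": 0, "dx": 45, "dy": 0, "dz": 0, "claw": 50}, {"ax": 0, "ay": 0, "az": 0, "dx": 45, "dy": 0, "dz": 0, "claw": 50}, {"ax": 0, "ay": 0, "az": 0, "dx": 45, "dy": 0, "dz": 0, "claw": 50}, {"ax": 0, "ay": 0, "az": 0, "dx": 45, "dy": 0, "dz": 0, "claw": 50}, {"ax": 0, "ay": 0, "az": 0, "dx": 45, "dy": 0, "dz": 0, "claw": 50}, {"ax": 0, "ay": 0, "az": 0, "dx": 45, "dy": 0, "dz": 0, "claw": 50}, {"ax": 0, "ay": 0, "az": 0, "dx": 45, "dy": 0, "dz": 0, "claw": 50}])

```text
time_s: 27.35
tcp_pos: [0.3988, -0.2798, 0.2142]
ee_rot: [[-0.0, -1.0, 0.0], [-1.0, 0.0, -0.0], [0.0, -0.0, -1.0]]
wrist_force: [0.9, 0.2, 0.1]
gripper_width: 0.574
gripper_force: 0.0
```

play_rows(steps=[{"ax": 0, "ay": 0, "az": 0, "dx": 4, "dy": -35, "dz": 0, "claw": 50}, {"ax": 0, "ay": 0, "az": 0, "dx": 4, "dy": -45, "dz": 0, "claw": 50}, {"ax": 0, "ay": 0, "az": 0, "dx": 6, "dy": -45, "dz": 0, "claw": 50}, {"ax": 0, "ay": 0, "az": 0, "dx": 6, "dy": -48, "dz": 0, "claw": 50}, {"ax": 0, "ay": 0, "az": -2.7, "dx": 0, "dy": 0, "dz": 0, "claw": 50}, {"ax": 0, "ay": 0, "az": 0, "dx": 0, "dy": 0, "dz": 40, "claw": 50}, {"ax": 0, "ay": 0, "az": 0, "dx": 0, "dy": 0, "dz": 40, "claw": 50}, {"ax": 0, "ay": 0, "az": 0, "dx": 0, "dy": 0, "dz": 30, "claw": 50}, {"ax": 0, "ay": 0, "az": 0, "dx": 0, "dy": 0, "dz": 0, "claw": 50}, {"ax": 0, "ay": 0, "az": 0, "dx": 0, "dy": 0, "dz": 0, "claw": 50}])

```text
time_s: 28.35
tcp_pos: [0.5727, -0.2982, 0.1044]
ee_rot: [[0.048, -0.999, -0.0], [-0.999, -0.048, -0.001], [0.001, 0.0, -1.0]]
wrist_force: [-0.3, -0.8, 1.0]
gripper_width: 0.576
gripper_force: 0.0
```

Run:
```python
from h import *
a=cap('scene','s6');print(sense()['tcp_pos'])
P=cloud(load('t0'));g=(P[...,0]>.6)&(P[...,0]<.69)&(P[...,1]>-.38)&(P[...,1]<-.2);print('zmax',np.nanmax(P[g][:,2]),P[g][np.nanargmax(P[g][:,2])])
x=a['frame'][130:250,230:390]
cv2.imwrite('pics/v6.png',cv2.resize(x,None,fx=5,fy=5,interpolation=cv2.INTER_CUBIC))
```

```text
[ 0.5736 -0.2984  0.1059]
zmax 0.042867739944317584 [ 0.6811 -0.2103  0.0429]
```

View pics/v6.png

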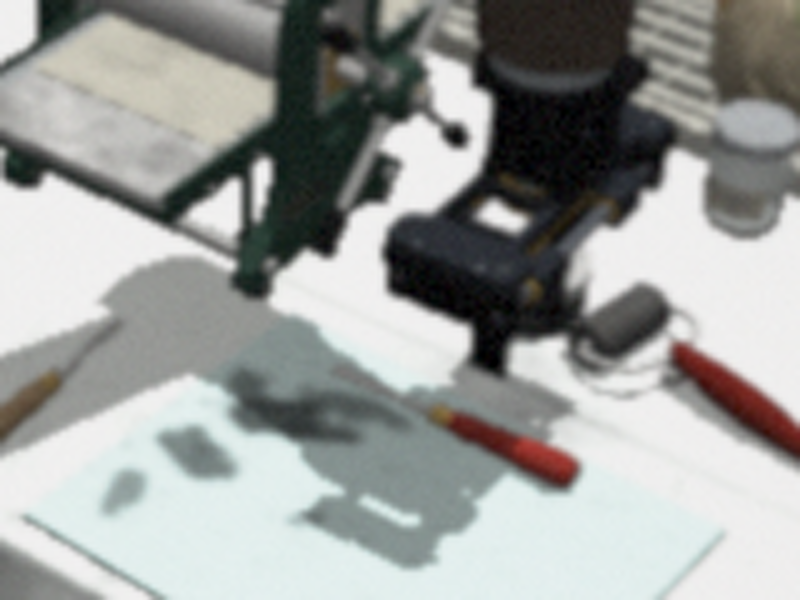

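The gripper stands over the handle (505,440) with nothing tall in its way. Going down and closing.

play_rows(steps=[{"ax": 0, "ay": 0, "az": 0, "dx": 0, "dy": 1.5, "dz": 25, "claw": 50}, {"ax": 0, "ay": 0, "az": 0, "dx": 0, "dy": 0, "dz": 25, "claw": 50}, {"ax": 0, "ay": 0, "az": 0, "dx": 0, "dy": 0, "dz": 18, "claw": 50}, {"ax": 0, "ay": 0, "az": 0, "dx": 0, "dy": 0, "dz": 10, "claw": 50}, {"ax": 0, "ay": 0, "az": 0, "dx": 0, "dy": 0, "dz": 4.5, "claw": 50}, {"ax": 0, "ay": 0, "az": 0, "dx": 0, "dy": 0, "dz": 0, "claw": 42}, {"ax": 0, "ay": 0, "az": 0, "dx": 0, "dy": 0, "dz": 0, "claw": 36}, {"ax": 0, "ay": 0, "az": 0, "dx": 0, "dy": 0, "dz": 0, "claw": 32}, {"ax": 0, "ay": 0, "az": 0, "dx": 0, "dy": 0, "dz": 0, "claw": 28}, {"ax": 0, "ay": 0, "az": 0, "dx": 0, "dy": 0, "dz": 0, "claw": 25}, {"ax": 0, "ay": 0, "az": 0, "dx": 0, "dy": 0, "dz": 0, "claw": 22}, {"ax": 0, "ay": 0, "az": 0, "dx": 0, "dy": 0, "dz": 0, "claw": 18}, {"ax": 0, "ay": 0, "az": 0, "dx": 0, "dy": 0, "dz": 0, "claw": 10}, {"ax": 0, "ay": 0, "az": 0, "dx": 0, "dy": 0, "dz": 0, "claw": 10}, {"ax": 0, "ay": 0, "az": 0, "dx": 0, "dy": 0, "dz": 0, "claw": 10}, {"ax": 0, "ay": 0, "az": 0, "dx": 0, "dy": 0, "dz": 0, "claw": 10}])

```text
time_s: 30.0
tcp_pos: [0.5709, -0.298, 0.0216]
ee_rot: [[0.047, -0.999, 0.0], [-0.999, -0.047, -0.0], [0.0, -0.0, -1.0]]
wrist_force: [-0.5, -0.1, 0.8]
gripper_width: 0.242
gripper_force: 30.0
```

play_rows(steps=[{"ax": 0, "ay": 0, "az": 0, "dx": 0, "dy": 0, "dz": -10, "claw": 10}, {"ax": 0, "ay": 0, "az": 0, "dx": 0, "dy": 0, "dz": -25, "claw": 10}, {"ax": 0, "ay": 0, "az": 0, "dx": 0, "dy": 0, "dz": -35, "claw": 10}, {"ax": 0, "ay": 0, "az": 0, "dx": 0, "dy": 0, "dz": -40, "claw": 10}, {"ax": 0, "ay": 0, "az": 0, "dx": 0, "dy": 0, "dz": -40, "claw": 10}, {"ax": 0, "ay": 0, "az": 0, "dx": 0, "dy": 0, "dz": -40, "claw": 10}, {"ax": 0, "ay": 0, "az": 2.7, "dx": 0, "dy": 0, "dz": 0, "claw": 10}, {"ax": 0, "ay": 0, "az": 0, "dx": 0, "dy": 30, "dz": 0, "claw": 10}, {"ax": 0, "ay": 0, "az": 0, "dx": 0, "dy": 40, "dz": 0, "claw": 10}, {"ax": 0, "ay": 0, "az": 0, "dx": 0, "dy": 40, "dz": 0, "claw": 10}, {"ax": 0, "ay": 0, "az": 0, "dx": 0, "dy": 40, "dz": 0, "claw": 10}, {"ax": 0, "ay": 0, "az": 0, "dx": -10, "dy": 21, "dz": 0, "claw": 10}, {"ax": 0, "ay": 0, "az": 0, "dx": -30, "dy": 0, "dz": 0, "claw": 10}, {"ax": 0, "ay": 0, "az": 0, "dx": -40, "dy": 0, "dz": 0, "claw": 10}, {"ax": 0, "ay": 0, "az": 0, "dx": -40, "dy": 0, "dz": 0, "claw": 10}, {"ax": 0, "ay": 0, "az": 0, "dx": -40, "dy": 0, "dz": 0, "claw": 10}, {"ax": 0, "ay": 0, "az": 0, "dx": -40, "dy": 0, "dz": 0, "claw": 10}, {"ax": 0, "ay": 0, "az": 0, "dx": -40, "dy": 0, "dz": 0, "claw": 10}, {"ax": 0, "ay": 0, "az": 0, "dx": -40, "dy": 0, "dz": 0, "claw": 10}, {"ax": 0, "ay": 0, "az": 0, "dx": -40, "dy": 0, "dz": 0, "claw": 10}])

```text
time_s: 32.0
tcp_pos: [0.3993, 0.0235, 0.2124]
ee_rot: [[0.0, -1.0, 0.001], [-1.0, -0.0, 0.001], [-0.001, -0.001, -1.0]]
wrist_force: [0.2, -0.4, 0.3]
gripper_width: 0.243
gripper_force: 30.0
```

play_rows(steps=[{"ax": 0, "ay": 0, "az": 0, "dx": -40, "dy": 0, "dz": 0, "claw": 10}, {"ax": 0, "ay": 0, "az": 0, "dx": -40, "dy": 0, "dz": 0, "claw": 10}, {"ax": 0, "ay": 0, "az": 0, "dx": -40, "dy": 0, "dz": 0, "claw": 10}, {"ax": 0, "ay": 0, "az": 0, "dx": -40, "dy": 0, "dz": 0, "claw": 10}, {"ax": 0, "ay": 0, "az": 0, "dx": -40, "dy": 0, "dz": 0, "claw": 10}, {"ax": 0, "ay": 0, "az": 0, "dx": -30, "dy": -20, "dz": 0, "claw": 10}, {"ax": 0, "ay": 0, "az": 0, "dx": 0, "dy": -40, "dz": 0, "claw": 10}, {"ax": 0, "ay": 0, "az": 0, "dx": 0, "dy": -40, "dz": 0, "claw": 10}, {"ax": 0, "ay": 0, "az": 0, "dx": 0, "dy": -40, "dz": 0, "claw": 10}, {"ax": 0, "ay": 0, "az": 0, "dx": 0, "dy": -31, "dz": 0, "claw": 10}, {"ax": 0, "ay": 0, "az": 2.6, "dx": 0, "dy": 0, "dz": 0, "claw": 10}, {"ax": 0, "ay": 0, "az": 0, "dx": 0, "dy": 0, "dz": 30, "claw": 10}, {"ax": 0, "ay": 0, "az": 0, "dx": 0, "dy": 0, "dz": 40, "claw": 10}, {"ax": 0, "ay": 0, "az": 0, "dx": 0, "dy": 0, "dz": 40, "claw": 10}, {"ax": 0, "ay": 0, "az": 0, "dx": 0, "dy": 0, "dz": 30, "claw": 10}, {"ax": 0, "ay": 0, "az": 0, "dx": 0, "dy": 0, "dz": 0, "claw": 10}, {"ax": 0, "ay": 0, "az": 0, "dx": 0, "dy": 0, "dz": 0, "claw": 10}])

```text
time_s: 33.7
tcp_pos: [0.5713, 0.2522, 0.0724]
ee_rot: [[-0.045, -0.999, 0.001], [-0.999, 0.045, -0.0], [0.0, -0.001, -1.0]]
wrist_force: [-0.3, 0.9, 0.9]
gripper_width: 0.241
gripper_force: 30.0
```

Run:
```python
from h import *
a=cap('scene','s7');print(sense()['tcp_pos'])
x=a['frame'][80:200,100:260]
cv2.imwrite('pics/v7.png',cv2.resize(x,None,fx=5,fy=5,interpolation=cv2.INTER_CUBIC))
```

```text
[0.572  0.2528 0.0736]
```

View pics/v7.png

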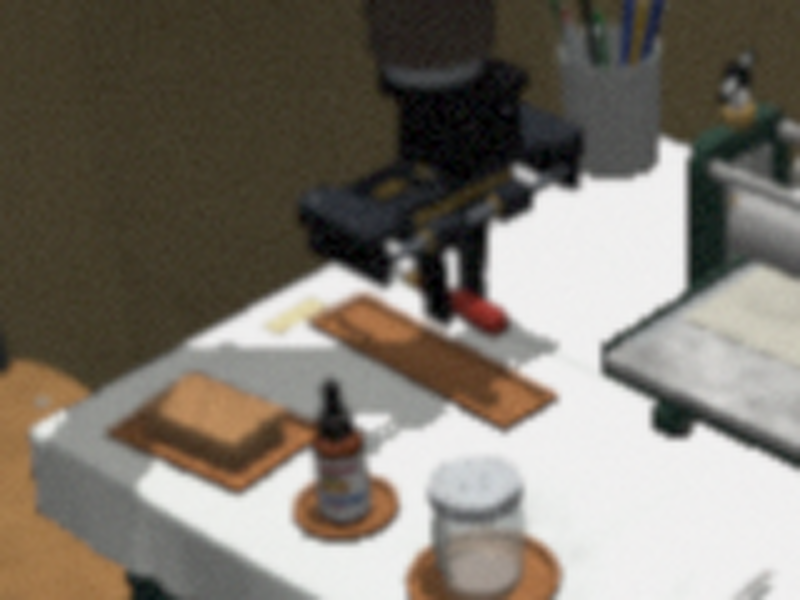

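The cork lies flat in its tray (220,430). The gouge (480,310) is held along and above the long tray (435,360). Lowering to 1 mm over the rim with the fingertips.

play_rows(steps=[{"ax": 0, "ay": 0, "az": 0, "dx": 0, "dy": 0, "dz": 20, "claw": 10}, {"ax": 0, "ay": 0, "az": 0, "dx": 0, "dy": 0, "dz": 15, "claw": 10}, {"ax": 0, "ay": 0, "az": 0, "dx": 0, "dy": 0, "dz": 9, "claw": 10}, {"ax": 0, "ay": 0, "az": 0, "dx": 0, "dy": 0, "dz": 4, "claw": 10}, {"ax": 0, "ay": 0, "az": 0, "dx": 0, "dy": 0, "dz": 0, "claw": 10}, {"ax": 0, "ay": 0, "az": 0, "dx": 0, "dy": 0, "dz": 0, "claw": 10}])

```text
time_s: 34.35
tcp_pos: [0.5714, 0.2525, 0.0247]
ee_rot: [[-0.045, -0.999, 0.002], [-0.999, 0.045, 0.001], [-0.001, -0.002, -1.0]]
wrist_force: [0.5, -0.3, -0.8]
gripper_width: 0.24
gripper_force: 30.0
```

play_rows(steps=[{"ax": 0, "ay": 0, "az": 0, "dx": 0, "dy": 0, "dz": 1.5, "claw": 10}, {"ax": 0, "ay": 0, "az": 0, "dx": 0, "dy": 0, "dz": 0, "claw": 10}, {"ax": 0, "ay": 0, "az": 0, "dx": 0, "dy": 0, "dz": 0, "claw": 21}, {"ax": 0, "ay": 0, "az": 0, "dx": 0, "dy": 0, "dz": 0, "claw": 24}, {"ax": 0, "ay": 0, "az": 0, "dx": 0, "dy": 0, "dz": 0, "claw": 30}, {"ax": 0, "ay": 0, "az": 0, "dx": 0, "dy": 0, "dz": 0, "claw": 40}, {"ax": 0, "ay": 0, "az": 0, "dx": 0, "dy": 0, "dz": 0, "claw": 45}, {"ax": 0, "ay": 0, "az": 0, "dx": 0, "dy": 0, "dz": 0, "claw": 45}, {"ax": 0, "ay": 0, "az": 0, "dx": 0, "dy": 0, "dz": -10, "claw": 45}, {"ax": 0, "ay": 0, "az": 0, "dx": 0, "dy": 0, "dz": -25, "claw": 45}, {"ax": 0, "ay": 0, "az": 0, "dx": 0, "dy": 0, "dz": -40, "claw": 45}, {"ax": 0, "ay": 0, "az": 0, "dx": 0, "dy": 0, "dz": -40, "claw": 45}, {"ax": 0, "ay": 0, "az": 0, "dx": 0, "dy": 0, "dz": -40, "claw": 45}, {"ax": 0, "ay": 0, "az": 0, "dx": 0, "dy": 0, "dz": -40, "claw": 45}, {"ax": 0, "ay": 0, "az": 0, "dx": 0, "dy": 0, "dz": -30, "claw": 45}, {"ax": 0, "ay": 0, "az": 0, "dx": 0, "dy": 0, "dz": 0, "claw": 45}, {"ax": 0, "ay": 0, "az": 0, "dx": 0, "dy": 0, "dz": 0, "claw": 45}])

```text
time_s: 36.05
tcp_pos: [0.5701, 0.252, 0.2477]
ee_rot: [[-0.045, -0.999, -0.0], [-0.999, 0.045, 0.001], [-0.001, 0.0, -1.0]]
wrist_force: [-0.9, 0.6, -1.1]
gripper_width: 0.517
gripper_force: 0.0
```

Run:
```python
from h import *
a=cap('scene','s8');s=sense();print(s['tcp_pos'],s['wrist_force'])
x=a['frame'][110:245,115:295]
cv2.imwrite('pics/v8.png',cv2.resize(x,None,fx=4.4,fy=4.4,interpolation=cv2.INTER_CUBIC))
```

```text
[0.5697 0.2517 0.2463] [-0.0834 -0.5352  0.0307]
```

View pics/v8.png

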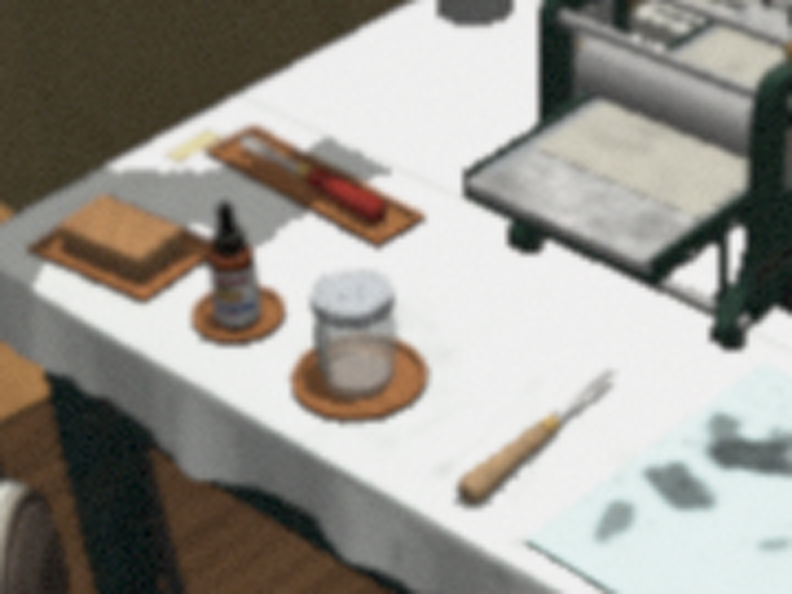

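All four are in their places, with the gouge in the long tray (240–385, 140–220). One quick numeric check of the gouge's fit before handing in.

Run:
```python
from h import *
c=load('s8')
f=lambda p:(115+(p[0]+.5)/4.4-.5,110+(p[1]+.5)/4.4-.5)
O=np.array([.5713,.2839]);a=np.radians(-2.6);X=np.array([np.cos(a),np.sin(a)]);Y=np.array([-np.sin(a),np.cos(a)])  # tray as this camera sees it
for n,p,z in [('end',(380,213),.014),('fer',(312,173),.014),('tip',(243,142),.012),('trayL',(208,150),.008),('trayFar',(250,126),.008),('trayR',(424,216),.008),('trayNear',(378,245),.008)]:
    q=atz(c,*f(p),z)[:2];print(n,q,'local mm',1e3*np.array([(q-O)@X,(q-O)@Y]), dep(c,*f(p))[2])
```

```text
end [0.5677 0.2075] local mm [ -0.1048 -76.4897] 0.019163773449024535
fer [0.5751 0.2889] local mm [3.6128 5.1259] 0.023403962806628376
tip [0.5751 0.3681] local mm [-0.043  84.2646] 0.009455121872424144
trayL [0.5532 0.3862] local mm [-22.7373 101.3871] 0.01065462053488797
trayFar [0.6    0.3872] local mm [ 24.0284 104.4805] 0.00473970165872617
trayR [0.5922 0.185 ] local mm [ 25.4019 -97.8328] 0.00769862540115529
trayNear [0.5417 0.1849] local mm [ -25.0944 -100.2877] 0.0050986512553199415
```

The gouge is centred to within about 4 mm and well inside the recess. Handing in.

```bash
python3 -c "
from station import *
print(finish_job())"
```

```text
the job is handed in; nothing more can be done
None
```

The jar, dropper bottle, cork block and red gouge were moved in that order into their coasters and trays, upright or flat as asked. The last picture shows all four in place, and the job was handed in after about 36 s of the 128 s allowed; no verdict came back.

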